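# Refit the locking collar of a sauce pump over its bent spout

## Task

The sauce pump lies in its cradle to be put together again after washing. Take the loose eight-sided locking collar, pass it over the end of the hand-bent spout, slide it along the tube and round the bend, and push it home against the pump head until the spring latch drops in front of it, then let go. Use no more than fingertip pressure: the thin tube must not be jammed, forced or twisted out of its setting, and leave the other things on the table where they are.

Things in the scene. Friction and masses are not known exactly. Their poses are not given: they have to be found in the camera images.
- collar: Loose locking collar: a plain steel octagonal nut with a white nylon bush, 34 mm across flats, 20 mm long, straight through bore 15 mm wide, 0.07 to 0.13 kg. Both ends are alike. Origin at its centre, x along the bore. At the start it stands on the table on one of its flats (bore level, origin 17 mm up), a flat facing each side.
- pump: Steel sauce pump (barrel 46 mm across, black plunger knob at its far end) lying in a fixed white plastic cradle. Neither moves. Origin on the table under the seat; x runs level from the seat into the barrel (the tube leaves the other way, along -x), z is up. Its tube leaves the head along -x, 80 mm above the table, and bends to the +y side.
- seat (a point): Centre of the flat front face of the pump head (28 mm across, this nose is 20 mm long) where the tube comes out; axes as the pump's. The collar is home when one end lies flat on this face, so its centre is then 10 mm out along -x, on the axis.
- tube_turn (a joint): Turn (rad) of the bent tube about its own straight part (the pump's x axis through the seat), set between -0.12 and 0.12. At 0 bend and spout lie level; positive raises the spout. A friction fit in the head: it holds until twisted with about 1 N m (some 13 N up or down at the spout's end), then turns and stays turned. Else rigid, but so thin that it bears 10 N from the collar at most.
- spout_tube: The round bent tube, 12 mm across (3 mm of slack in the collar's bore, half of that in the bend). Origin on its centre line where the bend begins, 85 mm of straight tube from the seat; axes are the pump's, turned with the tube. From here it bends by about 70 degrees with a radius of about 50 mm (centre about 50 mm along +y), then 45 mm of straight spout with a rounded end; see spout_end.
- pump_latch (a joint): Spring latch on top of the head: a 12 mm wide pawl over the collar's place, whose tooth has a sloping front. Rad, 0 closed (as at the start), positive lifted. The arriving collar lifts it about 0.13 rad with 1 to 4 N of push from 30 mm before home; then the tooth drops in front of it, leaving 1.5 mm of play. It stands 27 mm above the tube's axis, between fingers on the collar's side flats.
- ramekin: White ramekin, 65 mm wide, 40 mm high, in front of the work; origin under its middle. To be left alone.
- steel_cup: Small steel cup, 67 mm wide, 48 mm high, left of the spout; origin under its middle. To be left alone.
- tin: Food tin, 75 mm wide, 58 mm high, to the left of the pump; origin under its middle. To be left alone.
- spout_end (a point): Where the end of the spout would be after a perfect bend; x outward along such a spout, z square to the bend, turned with the tube. But the tube was bent by hand, unevenly and out of its plane: the real end lies up to 12 mm to a side and 11 mm above or below (mostly under 7), the spout up to 12 degrees off. No pose tells how it really runs: look, then feel the force on the collar and ease off.
Not all that is in view belongs to the job. Of the things that look like the collar, take the one that is farthest to the robot's right at the start.

How it is judged:
By the outcome, as a careful person would: the job done as asked, in the order asked, and still so for the second after the job is handed in, with the robot touching nothing.
It also fails if it takes over 72 s, if anything falls off the work surface, if the arm or the gripper's body presses on something with over 40 N, if the wrist force passes 120 N, or if a joint passes its speed limit or range.

## Robot

A 6-joint arm with a two-finger parallel gripper is mounted at the origin on a cart in front of the work surface, level with it; the furniture and walls round the work are solid. World frame = base frame: x ahead of the robot, y to its left, z up, the work surface at z = 0. Lengths are in m, angles in rad, forces in N, time in s.
With the tool pointing down it reaches from about 0.325 to 0.775 m from the base axis. Payload 9.3 kg.
Tool frame: the origin (TCP) lies at the very end of the fingers, on their centre line; the grasp point (between the pads) lies 19 mm behind it; z points along the fingers, y is the line along which they close (so a half turn about z gives the same grasp; the last joint's range is limited). The gripper opens to 85 mm and grips with 20 to 120 N. Pads are 22 mm wide; open, the fingers measure 114 mm over their backs; the gripper's body (76 mm by 85 mm) begins 54 mm behind the grasp point. The pads swing forward as they close: fully open they stand 13 mm farther back than shut.
Start: joints at [-1.358, 0.259, 0.021, 1.334, 0, 1.418], TCP at [0.197, -0.514, 0.193] pointing down, gripper open.
Joint ranges: [-3.04, 3.04], [-0.91, 1.82], [-1.04, 1.36], [-1.92, 1.95], [-1.52, 1.45], [-3.14, 3.14]. Speed limits (rad/s): [2.22, 2.22, 2.79, 3.14, 3.14, 3.14].

## Interface

Orientations are given as [roll, pitch, yaw] about the fixed x, y, z axes, in that order (R = Rz(yaw) Ry(pitch) Rx(roll)).
In Python, from cell import ctrl gives the robot as it stands.
- The arm moves only by the tool step_arm, never from a script. Its argument "targets" is a list that holds one entry, the list of rows, each a list of 5 numbers: the shift along the tool's x, y, z in mm, then the turn about the tool's z in rad, then the closure, from -1 (fully open) to 1 (shut). A call has 1 to 8 rows; each row shifts and turns the commanded pose from where the row before left it, along the tool's axes as they then stand; what a row does not reach is not made up. A row lasts 1/12 s, in which the tool goes at most 41.7 mm and 7.16 degrees, less where a joint would pass 70% of its speed; a pose out of reach is approached as far as the arm can. A call with a gripper value outside its range is refused whole. The fingers move at their own pace and stop on an object; "force" is the grip in N (left out, the last holds). Time passes only in rows, so rows that do not move let the fingers close. It gives the time, the measured TCP pose, the force, the opening and the grip force at its end, in the units of the state.
- ctrl.read_state(): the state, without advancing time (a new reading comes with each control period).
- ctrl.snapshot(name): name is "scene" or "side" or "wrist"; returns a dict with "frame" (420x560x3 uint8, red, green, blue), "camera_matrix" (3x3 intrinsics, pixels), "extrinsics" (4x4, takes a point from world to camera coordinates); the wrist camera has in their place "hand_eye" (4x4, takes a point from camera to tool coordinates, whose origin is the TCP and whose axes are the flange's). Camera axes: x right, y down, z forward; pixel columns grow to the right and rows downward; lengths in m; the calibration is good to about 2 mm. A picture is of the moment at which its call begins: read the wrist's pose just before it. There is no depth.
- ctrl.hand_in(): hands the job in; it is judged then, once.
The state is a dict: "time_s": time; "joint_positions": joint angles; "joint_vel": joint speeds; "joint_torque": joint torques, N m; "tool_pos": TCP position; "eef_rot": TCP orientation; "force": force on the tool from outside, world axes, zero at the start; "torque": the same for the moment, N m; "gripper_width": opening from 0.0 (shut) to 1.0 (fully open); "grasp_force": force on a finger pad.
Only numpy, scipy, OpenCV 4.12 (cv2) and the standard library are available. Lean on these libraries where they do the work, as an engineer would, in place of code of your own. Each camera call takes 0.05 s, during which the arm holds its last target. There are 200 camera calls.

## Working session

There is one attempt and no reset: what is moved stays moved. The work goes in short steps, Python scripts to look and compute and a tool call to move; the robot and the scene stay as the last step left them, time stands still between calls to the robot, and variables do not carry over. Pictures are saved under pics/ and viewed, at most 10 in all, crops included, and the job is handed in when it is done.

Besides the shell and the picture viewer there is one more tool, called after "Call:" in YAML: its name, and indented under it one key for each argument. step_arm: Moves the arm, as the interface text tells. Its arguments: {"type":"object","properties":{"targets":{"type":"array","items":{"type":"array","items":{"type":"array","items":{"type":"number"}}}},"force":{"type":"number"}},"required":["targets"]}

```bash
ls; mkdir -p pics
cat > h.py <<'E'
import numpy as np, cv2, pickle
from scipy.spatial.transform import Rotation as R
from cell import ctrl
def snap(n,f):
    st=ctrl.read_state(); s=ctrl.snapshot(n); s['st']=st
    cv2.imwrite(f'pics/{f}.png',s['frame'][:,:,::-1]); pickle.dump(s,open(f'pics/{f}.pkl','wb')); return s
def load(f): return pickle.load(open(f'pics/{f}.pkl','rb'))
def cam(s):
    K=np.array(s['camera_matrix'])
    if 'extrinsics' in s: E=np.array(s['extrinsics'])
    else:
        T=np.eye(4); T[:3,:3]=R.from_euler('xyz',s['st']['eef_rot']).as_matrix(); T[:3,3]=s['st']['tool_pos']
        E=np.linalg.inv(T@np.array(s['hand_eye']))
    return K,E
def ray(s,u,v):
    K,E=cam(s); d=E[:3,:3].T@np.linalg.inv(K)@[u,v,1]; c=-E[:3,:3].T@E[:3,3]; return c,d/np.linalg.norm(d)
def atz(s,u,v,z):
    c,d=ray(s,u,v); return c+d*(z-c[2])/d[2]
def proj(s,P):
    K,E=cam(s); P=np.atleast_2d(P); p=(E[:3,:3]@P.T+E[:3,3:]).T@K.T; return p[:,:2]/p[:,2:]
def tri(obs):
    A=np.zeros((3,3));b=np.zeros(3)
    for s,u,v in obs:
        c,d=ray(s,u,v);M=np.eye(3)-np.outer(d,d);A+=M;b+=M@c
    x=np.linalg.solve(A,b)
    return x,[float(np.linalg.norm((np.eye(3)-np.outer(d,d))@(x-c))) for c,d in [ray(*o) for o in obs]]
E
python3 - <<'E'
from h import *
a=snap('scene','scene0');b=snap('side','side0')
for s in(a,b):
    K,E=cam(s);print(-E[:3,:3].T@E[:3,3],E[2,:3],K[0,0])
w=snap('wrist','w0')
print(ctrl.read_state())
print(w['hand_eye'])
E
```

```text
pics
[-0.38393029  0.852464    0.5835112 ] [ 0.71198008 -0.55521103 -0.42991288] 509.58360751715605
[-0.04759786  0.18829249  0.77308206] [ 0.60504023  0.00920175 -0.79614173] 463.8892311085473
{'time_s': 0.15, 'joint_positions': array([-1.35758416e+00,  2.59061411e-01,  2.09841820e-02,  1.33369994e+00,
       -3.96033802e-05,  1.41820931e+00]), 'joint_vel': array([-0.00172019, -0.00297607,  0.00349272, -0.00159905, -0.0007836 ,
        0.00034932]), 'joint_torque': array([ 2.50491670e-03, -5.55970824e+01,  3.44663143e+01,  1.14677069e-02,
       -2.30364685e-04, -1.92951447e-06]), 'tool_pos': array([ 0.19667301, -0.51338646,  0.19252479]), 'eef_rot': array([-3.14061719e+00, -1.09940450e-04,  3.65799149e-01]), 'force': array([ 0.16209784,  0.60605732, -1.10406389]), 'torque': array([-0.01333886, -0.0184492 , -0.03452039]), 'grasp_force': 0.0, 'gripper_width': 1.000791524353121}
[[ 1.67161966e-04 -9.62631332e-01 -2.70815233e-01  6.93481914e-02]
 [ 9.99999949e-01  8.67952323e-05  3.08735024e-04  1.39436091e-04]
 [-2.73692536e-04 -2.70815271e-01  9.62631297e-01 -1.81724220e-01]
 [ 0.00000000e+00  0.00000000e+00  0.00000000e+00  1.00000000e+00]]
```

View pics/scene0.png

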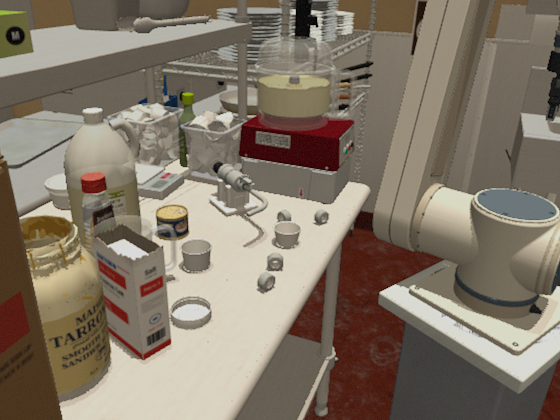

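View pics/side0.png

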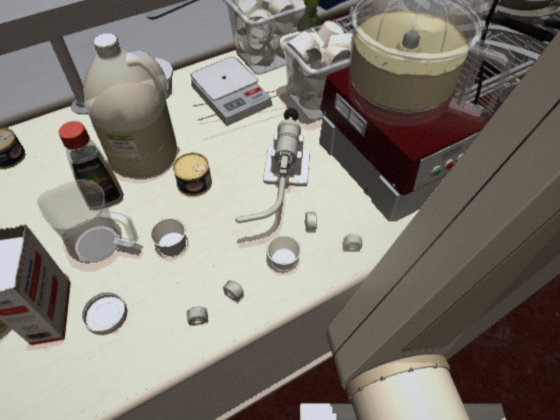

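Run:
```python
from h import *
a=load('scene0');b=load('side0')
for n,u,v in [('c1',311,220),('c2',353,242),('c3',233,290),('c4',197,315)]:
    P=atz(b,u,v,.017);print(n,P.round(3),proj(a,P).round(0))
# rough pump
for n,(p,q) in dict(spout_end=((247,244),(239,221)),bend=((266,203),(281,200)),knob=((217,167),(291,116))).items():
    print(n,tri([(a,*p),(b,*q)]))
A=cv2.imread('pics/side0.png');B=cv2.imread('pics/scene0.png')
c1=cv2.resize(A[190:270,290:380],(400,355),interpolation=3)
c2=cv2.resize(A[100:260,225:325],(375,600),interpolation=3)
o=np.zeros((600,780,3),np.uint8);o[:355,:400]=c1;o[:,400:775]=c2
c3=cv2.resize(B[195:245,265:340],(366,244),interpolation=3);o[356:600,:366]=c3
cv2.imwrite('pics/crop1.png',o)
```

```text
c1 [0.492 0.127 0.017] [[283. 216.]]
c2 [0.439 0.048 0.017] [[321. 216.]]
c3 [0.338 0.274 0.017] [[275. 261.]]
c4 [0.29  0.334 0.017] [[266. 280.]]
spout_end (array([0.48095228, 0.2626273 , 0.00132515]), [0.01863174153259977, 0.018631741532599902])
bend (array([0.4953885 , 0.18401323, 0.07092633]), [0.004741207624470285, 0.00474120762447023])
knob (array([0.73479121, 0.16420515, 0.07740321]), [0.0030873900059562353, 0.003087390005956187])
```

View pics/crop1.png

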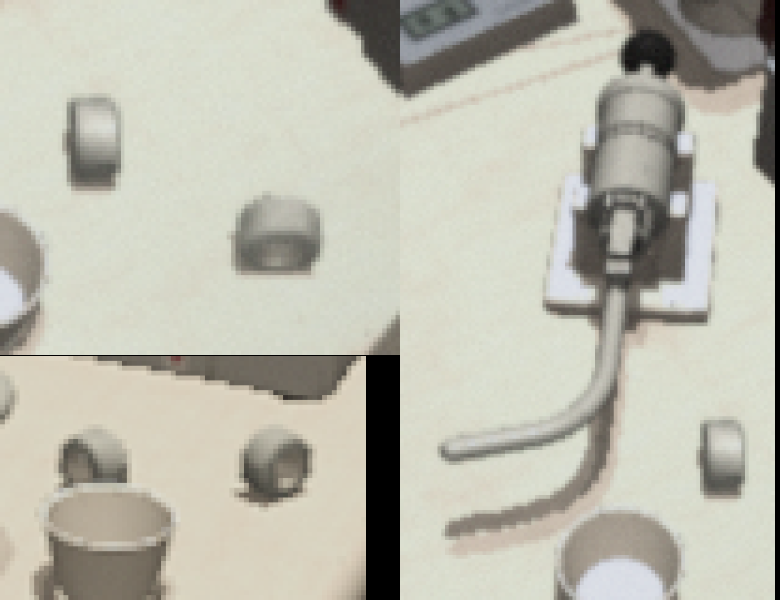

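Candidates: (311,220), (353,242), (233,290) and (197,315) in the side view, at y = 0.127, 0.048, 0.274 and 0.334. The farthest right is (353,242), at world (0.439, 0.048). In the crop it looks like an octagonal nut standing on a flat, with its bore facing roughly towards the side camera. I'll move over it for a wrist view.

Call:
step_arm:
  targets:
    - [[26, -26, -5, 0, -1], [26, -26, -5, 0, -1], [26, -26, -5, 0, -1], [26, -26, -5, 0, -1], [26, -26, 0, 0, -1], [26, -26, 0, 0, -1], [26, -26, 0, 0, -1], [26, -26, 0, 0, -1]]

```text
time_s: 0.82
tool_pos: [0.3167, -0.2432, 0.2129]
eef_rot: [3.142, -0.0, 0.365]
force: [1.7, -0.2, -0.2]
gripper_width: 0.998
grasp_force: 0.0
```

Call:
step_arm:
  targets:
    - [[26, -26, 0, 0, -1], [26, -26, 0, 0, -1], [26, -26, 0, 0, -1], [26, -26, 0, 0, -1], [26, -26, 0, 0, -1], [26, -26, 0, 0, -1], [26, -26, 0, 0, -1], [10, -10, 0, 0, -1]]

```text
time_s: 1.48
tool_pos: [0.428, 0.0064, 0.2129]
eef_rot: [-3.141, -0.001, 0.368]
force: [-0.2, -0.0, -0.4]
gripper_width: 0.997
grasp_force: 0.0
```

Run:
```python
from h import *
w=snap('wrist','w1');print({k:np.round(w['st'][k],4) for k in('time_s','tool_pos','eef_rot','force')})
print(proj(w,[[.439,.048,.017],[.48,.19,.08],[.56,.19,.08]]))
```

```text
{'time_s': np.float64(1.4833), 'tool_pos': array([0.428 , 0.0064, 0.2129]), 'eef_rot': array([-3.1409e+00, -5.0000e-04,  3.6830e-01]), 'force': array([-0.1726, -0.0079, -0.3928])}
[[248.09284415 152.5899237 ]
 [118.14270527  67.22218192]
 [138.38808399 -22.58584322]]
```

View pics/w1.png

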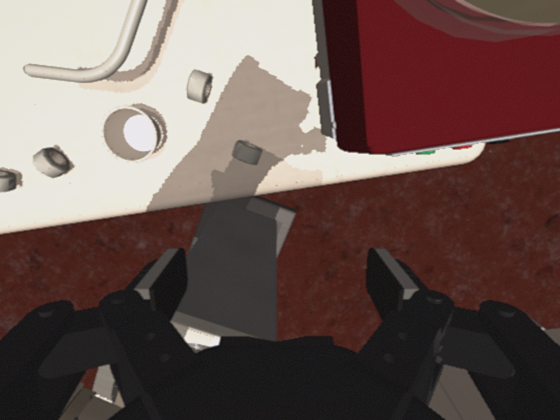

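Call:
step_arm:
  targets:
    - [[30, -27, -5, 0, -1], [30, -27, -5, 0, -1], [30, -27, 0, 0, -1], [30, -27, 0, 0, -1], [0, 0, 0, 0, -1], [0, 0, 0, 0, -1]]

```text
time_s: 2.03
tool_pos: [0.5008, 0.1482, 0.222]
eef_rot: [-3.141, 0.002, 0.369]
force: [-1.2, 0.4, 0.6]
gripper_width: 1.003
grasp_force: 0.0
```

Run:
```python
from h import *
w=snap('wrist','w2');print({k:np.round(w['st'][k],4) for k in('time_s','tool_pos','eef_rot','force')})
```

```text
{'time_s': np.float64(2.0333), 'tool_pos': array([0.5008, 0.1482, 0.222 ]), 'eef_rot': array([-3.1413e+00,  1.7000e-03,  3.6890e-01]), 'force': array([-1.2003,  0.4166,  0.6011])}
```

Call:
step_arm:
  targets:
    - [[13, -34, 0, 0, -1], [13, -34, 0, 0, -1], [13, -34, 0, 0, -1], [0, 0, 0, 0, -1], [0, 0, 0, 0, -1]]

```text
time_s: 2.5
tool_pos: [0.5001, 0.2559, 0.2229]
eef_rot: [3.141, 0.0, 0.367]
force: [0.1, -1.2, 0.4]
gripper_width: 1.0
grasp_force: 0.0
```

Run:
```python
from h import *
w=snap('wrist','w3');print({k:np.round(w['st'][k],4) for k in('time_s','tool_pos','eef_rot','force')})
A=cv2.imread('pics/w1.png')[125:180,215:285]
A=cv2.convertScaleAbs(cv2.resize(A,(260,205),interpolation=3),alpha=2)
o=np.zeros((600,800,3),np.uint8)
o[:205,:260]=A
for f,x in(('w2',0),('w3',400)): o[300:600,x:x+400]=cv2.resize(cv2.imread(f'pics/{f}.png'),(400,300))
cv2.imwrite('pics/m1.png',o)
```

```text
{'time_s': np.float64(2.5), 'tool_pos': array([0.5001, 0.2559, 0.2229]), 'eef_rot': array([3.1414e+00, 4.0000e-04, 3.6690e-01]), 'force': array([ 0.1305, -1.1668,  0.3898])}
```

View pics/m1.png

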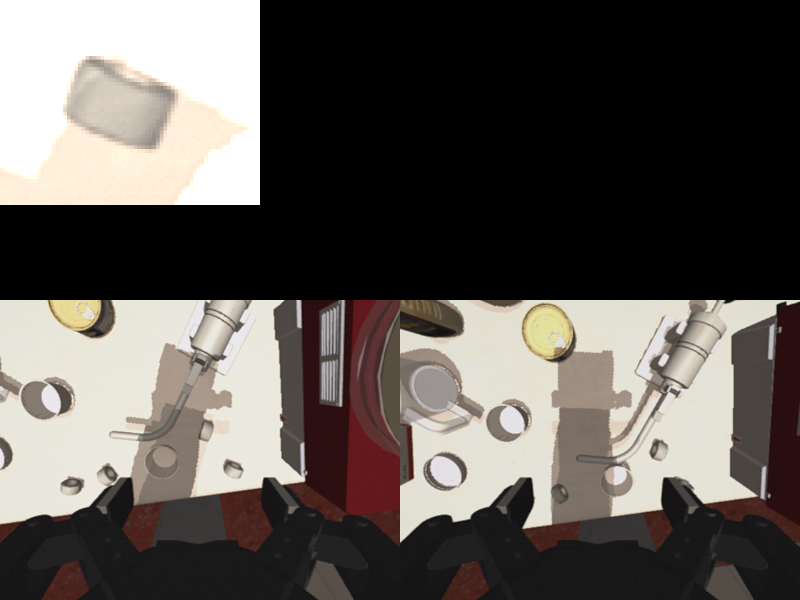

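Run:
```python
from h import *
o=np.zeros((600,800,3),np.uint8)
def put(f,x0,y0,w,h,k,X,Y):
    A=cv2.imread(f'pics/{f}.png')[y0:y0+h,x0:x0+w]; o[Y:Y+int(h*k),X:X+int(w*k)]=cv2.resize(A,(int(w*k),int(h*k)),interpolation=2)
put('w2',140,60,160,140,2.5,0,0);put('w3',235,100,160,140,2.5,400,0)
put('scene0',205,185,80,50,5,0,350);put('side0',230,172,80,50,5,400,350)
cv2.imwrite('pics/m2.png',o)
w=load('w1')
f=lambda x,y:atz(w,215+x/3.714,125+y/3.714,.019)
a,b,c,d=f(82,58),f(176,92),f(158,148),f(67,118)
print(a,b,c,d,(a+b+c+d)/4)
for v in(d-a,c-b,a-b,d-c):print(np.linalg.norm(v),np.degrees(np.arctan2(v[1],v[0])))
```

```text
[0.44818874 0.06546196 0.019     ] [0.44893379 0.03255876 0.019     ] [0.42914127 0.03168874 0.019     ] [0.42764267 0.06367157 0.019     ] [0.43847662 0.04834526 0.019     ]
0.0206239251271467 -175.01981246226296
0.019811626540251454 -177.48308551960292
0.032911636035852336 91.29716741489166
0.032017917204508174 92.68271426552572
```

View pics/m2.png

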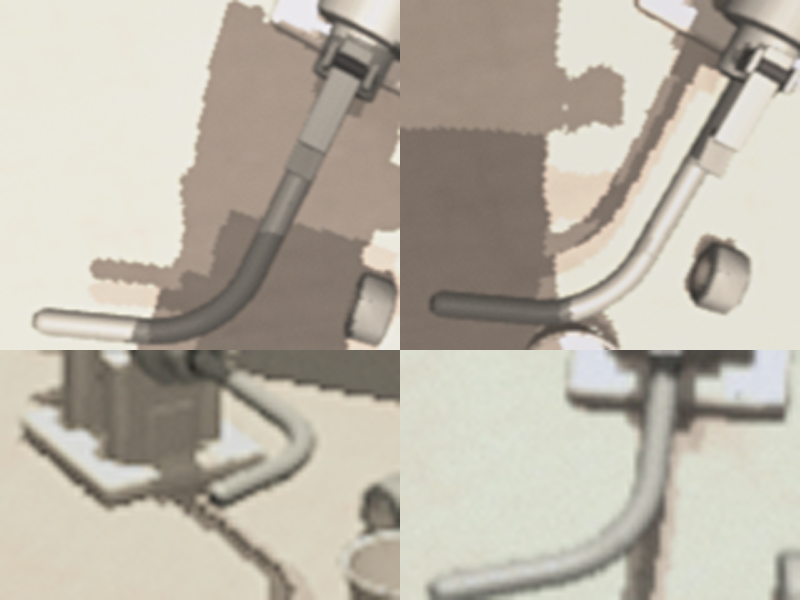

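```bash
cat > fit.py <<'E'
from h import *
from scipy.optimize import least_squares
obs={'w2':[(35,321),(45,321),(90,326),(137,331),(180,326),(222,303),(252,272),(274,232),(299,180)],
'w3':[(431,303),(445,303),(500,307),(560,312),(600,298),(632,270),(655,235),(676,200),(697,165)],
'scene0':[(213,496),(225,490),(260,473),(292,452),(303,432),(291,411),(260,389),(230,371)],
'side0':[(430,587),(445,583),(500,570),(560,556),(610,535),(640,505),(655,465),(662,430),(665,400)]}
m={'w2':(2.5,140,60,0,0),'w3':(2.5,235,100,400,0),'scene0':(5,205,185,0,350),'side0':(5,230,172,400,350)}
S={k:load(k) for k in obs}
O={k:np.array([((x-m[k][3])/m[k][0]+m[k][1],(y-m[k][4])/m[k][0]+m[k][2]) for x,y in v]) for k,v in obs.items()}
def curve(p,n=60):
    Sx,Sy,psi,turn,b1,o1,o2,r=p[:8]
    # local: d starts (-1,0,0); in plane turn to +y; curvature/out-of-plane rate vary
    L=.05*np.radians(70)*r; s=np.linspace(0,1,n)
    pts=[np.zeros(3)+[0,0,0],np.array([-.085,0,0])]; P=pts[-1].copy()
    for i in range(n-1):
        t=(s[i]+s[i+1])/2; a=b1*t; e=o1*t+o2*t*t
        P=P+L/(n-1)*np.array([-np.cos(a)*np.cos(e),np.sin(a)*np.cos(e),np.sin(e)]); pts.append(P.copy())
    a=b1;e=o1+o2; d=np.array([-np.cos(a)*np.cos(e),np.sin(a)*np.cos(e),np.sin(e)])
    for k in range(1,16): pts.append(P+d*.045*k/15)
    pts=np.array(pts)
    # positive turn raises spout (+y side): rotation about +x raises +y
    pts=pts@R.from_euler('x',turn).as_matrix().T@R.from_euler('z',psi).as_matrix().T
    return pts+[Sx,Sy,.08]
def dist(q,pl):
    a,b=pl[:-1],pl[1:];ab=b-a;t=np.clip(((q-a)*ab).sum(1)/(ab*ab).sum(1),0,1);c=a+t[:,None]*ab
    d=q-c;k=np.argmin((d**2).sum(1));return d[k]
def res(p,full=False):
    C=curve(p);r=[];i=8;D={}
    for k in O:
        pl=proj(S[k],C)+p[i:i+2];i+=2
        d=np.array([O[k][0]-pl[-1]]+[dist(q,pl) for q in O[k][1:]]); D[k]=d; r.append(d.ravel())
    if full:return D
    pri=[p[3]/.08,(p[4]-1.22)/.15,p[5]/.1,p[6]/.1,(p[7]-1)/.1]
    return np.concatenate(r+[np.array(pri)*.7,p[8:]/1.0])
p0=np.r_[.58,.18,0,0,1.22,0,0,1,np.zeros(8)]
if __name__=='__main__':
    s=least_squares(res,p0,loss='soft_l1');p=s.x;np.save('p.npy',p)
    print(p.round(3));print({k:np.linalg.norm(d,axis=1).round(1) for k,d in res(p,True).items()})
    C=curve(p);print(C[[0,1,15,30,45,60,68,75]].round(4))
    cov=np.linalg.inv(s.jac.T@s.jac)*.5;print(np.sqrt(np.diag(cov)).round(3))
E
python3 fit.py
```

```text
[ 0.587  0.178 -0.117  0.032  1.188  0.028 -0.037  1.035 -0.5   -0.053
 -0.087  0.044  0.863 -0.335  0.513 -0.856]
{'w2': array([0.3, 0.1, 0.2, 0.5, 0.3, 1.2, 0.2, 0.5, 0.1]), 'w3': array([0.3, 0.3, 0.7, 0.8, 0.8, 0.1, 0.3, 0.3, 0.3]), 'scene0': array([0.3, 0.1, 0.2, 0.2, 0.3, 0.6, 0.5, 0.1]), 'side0': array([0.2, 0.1, 0.4, 0.5, 0. , 0.1, 0.1, 0.5, 0.2])}
[[0.5872 0.1776 0.08  ]
 [0.5027 0.1875 0.08  ]
 [0.4883 0.1913 0.0801]
 [0.4746 0.1997 0.0804]
 [0.4641 0.2117 0.0808]
 [0.4576 0.2263 0.0812]
 [0.4513 0.2495 0.0817]
 [0.4458 0.2698 0.0821]]
[0.002 0.001 0.017 0.071 0.018 0.079 0.08  0.034 0.598 0.539 0.549 0.521
 0.441 0.4   0.427 0.547]
```

Wrist crop: the collar is at (248,153), centre (0.4385, 0.048), 20 × 33 mm, bore yaw about 3°. The tube fits to sub-pixel in four views, with the spout tip at (0.446, 0.270, 0.082) and seat at (0.587, 0.178).

Call:
step_arm:
  targets:
    - [[-22, 28.6, 10, 0, -0.4], [-22, 28.6, 10, 0, -0.4], [-22, 28.6, 10, 0, -0.4], [-22, 28.6, 10, 0, -0.4], [-22, 28.6, 10, 0, -0.4], [-22, 28.6, 10, 0, -0.4]]

```text
time_s: 3.05
tool_pos: [0.4371, 0.0455, 0.1629]
eef_rot: [3.141, -0.001, 0.364]
force: [0.9, -0.1, -0.3]
gripper_width: 0.7
grasp_force: 0.0
```

Call:
step_arm:
  targets:
    - [[0, 0, 13, 0.105, -0.4], [0, 0, 13, 0.105, -0.4], [0, 0, 13, 0.105, -0.4], [0, 0, 0, 0, -0.4], [0, 0, 0, 0, -0.4]]

```text
time_s: 3.47
tool_pos: [0.4379, 0.0472, 0.1242]
eef_rot: [3.141, 0.001, 0.052]
force: [-0.2, 0.3, 1.2]
gripper_width: 0.703
grasp_force: 0.0
```

Run:
```python
from h import *
w=snap('wrist','w4');print({k:np.round(w['st'][k],4) for k in('time_s','tool_pos','eef_rot','force','gripper_width','joint_positions')})
print(proj(w,[[.4385,.0483,.019]]))
P=proj(w,[[.4385,.0483,.019]])[0].astype(int)
A=w['frame'][:,:,::-1]; x0=max(P[0]-60,0);y0=max(P[1]-50,0)
cv2.imwrite('pics/w4c.png',cv2.convertScaleAbs(cv2.resize(A[y0:y0+100,x0:x0+120],(720,600),interpolation=2),alpha=1.6));print(x0,y0)
```

```text
{'time_s': np.float64(3.4667), 'tool_pos': array([0.4379, 0.0472, 0.1242]), 'eef_rot': array([3.1414e+00, 6.0000e-04, 5.1800e-02]), 'force': array([-0.1544,  0.2879,  1.2271]), 'gripper_width': np.float64(0.7035), 'joint_positions': array([-8.3400e-02,  1.0700e-01, -3.5130e-01,  1.1131e+00, -2.0000e-04,
        3.0065e+00])}
[[274.99793281 188.57644802]]
214 138
```

View pics/w4c.png

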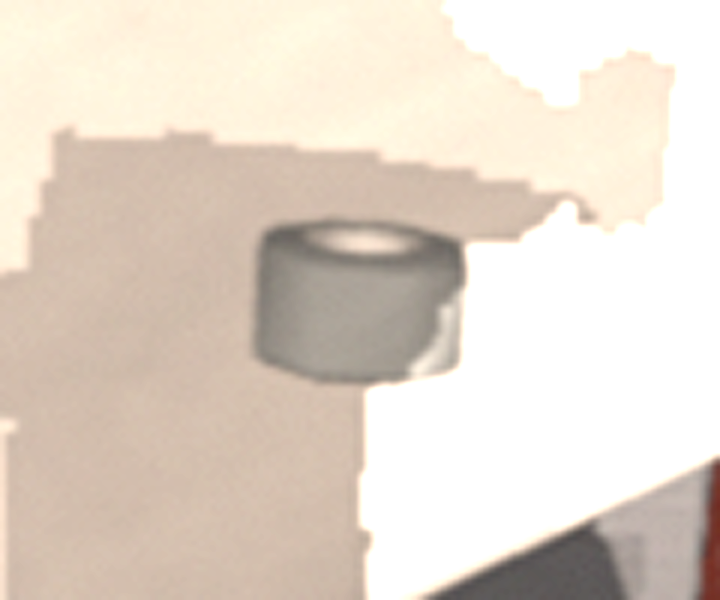

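The collar sits where predicted (274,188) and is only slightly rotated, so I'll descend and grip. With joint 6's range I'll use a tool yaw of 105° at the spout and about 173° at home.

Call:
step_arm:
  targets:
    - [[0.7, -1, 30, 0.04, -0.4], [0, 0, 35, 0, -0.4], [0, 0, 30, 0, -0.4], [0, 0, 18, 0, -0.4], [0, 0, 9, 0, -0.4], [0, 0, 0, 0, -0.4]]
  force: 25

```text
time_s: 4.02
tool_pos: [0.4387, 0.0495, 0.0012]
eef_rot: [-3.141, 0.002, 0.013]
force: [-0.3, 0.0, 1.1]
gripper_width: 0.696
grasp_force: 0.0
```

Call:
step_arm:
  targets:
    - [[0, 0, 0, 0, 0.4], [0, 0, 0, 0, 1], [0, 0, 0, 0, 1], [0, 0, 0, 0, 1], [0, 0, 0, 0, 1], [0, 0, 0, 0, 1], [0, 0, 0, 0, 1]]
  force: 25

```text
time_s: 4.6
tool_pos: [0.4394, 0.0496, 0.0022]
eef_rot: [3.142, -0.0, 0.011]
force: [0.2, -0.1, -0.2]
gripper_width: -0.005
grasp_force: 0.0
```

Run:
```python
from h import *
w=snap('wrist','w5');s=snap('side','side5');c=snap('scene','scene5')
o=np.zeros((600,800,3),np.uint8)
o[:300,:400]=cv2.convertScaleAbs(cv2.resize(w['frame'][:,:,::-1],(400,300),interpolation=3),alpha=1.5)
A=s['frame'][:,:,::-1];B=c['frame'][:,:,::-1]
o[:300,400:]=cv2.resize(A[170:290,270:430],(400,300),interpolation=2)
o[300:,:400]=cv2.resize(B[180:255,260:360],(400,300),interpolation=2)
o[300:,400:]=cv2.convertScaleAbs(cv2.resize(w['frame'][150:300,180:380,::-1],(400,300),interpolation=2),alpha=1.8)
cv2.imwrite('pics/m3.png',o);print(proj(w,[[.4385,.0483,.019]]),proj(s,[[.4385,.0483,.019]]))
```

```text
[[278.32899207 239.29562849]] [[352.94722682 241.57576836]]
```

View pics/m3.png

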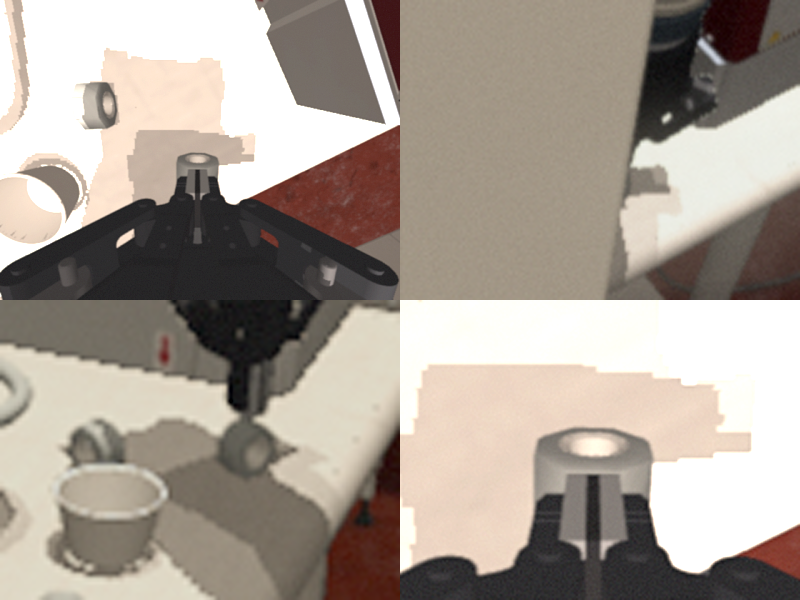

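Run:
```python
from h import *
w=load('w5');print(w['st']['tool_pos'],w['st']['joint_positions'].round(3),ctrl.read_state()['force'])
for z in(.002,.012,.022,.035,.05):print(z,proj(w,[[.4394,.0496,z]]))
c=load('scene5')
for z in(.002,.022,.035):print(z,proj(c,[[.4394,.0496,z]]),(proj(c,[[.4394,.0496,z]])-[260,180])*4+[0,300])
# collar corners at assumed pose in wrist: top flat ends
for P in([.4285,.0483,.034],[.4485,.0483,.034],[.4485,.0483,0],[.4485,.0313,.017],[.4485,.0653,.017]):
  print(P,(proj(w,[P])-[180,150])*2+[400,300])
```

```text
[0.43941668 0.0495647  0.00221956] [-0.078  0.226 -0.558  0.787  0.     3.053] [-0.02739035 -0.89546241  0.1116424 ]
0.002 [[276.13130281 227.5709645 ]]
0.012 [[276.14032046 233.40146725]]
0.022 [[276.1503322  239.87471258]]
0.035 [[276.1651248  249.43910278]]
0.05 [[276.18530815 262.48896311]]
0.002 [[320.11728245 221.41259374]] [[240.4691298  465.65037496]]
0.022 [[320.61150065 214.28552894]] [[242.4460026  437.14211575]]
0.035 [[320.93633738 209.60109509]] [[243.74534953 418.40438037]]
[0.4285, 0.0483, 0.034] [[596.59569562 533.64557737]]
[0.4485, 0.0483, 0.034] [[597.57461212 466.02974424]]
[0.4485, 0.0483, 0] [[596.61707169 426.40459775]]
[0.4485, 0.0313, 0.017] [[654.7893885  444.98132299]]
[0.4485, 0.0653, 0.017] [[539.27656434 443.78913802]]
```

Run:
```python
from h import *
w=load('w1');st=w['st'];T=R.from_euler('xyz',st['eef_rot']).as_matrix()
for z in(0,-.013,-.03,-.047,-.06):
  print(z,[proj(w,T@np.array([x,.0425,z])+st['tool_pos']).round(0)[0] for x in(.011,-.011)],[proj(w,T@np.array([x,.057,z])+st['tool_pos']).round(0)[0] for x in(.011,-.011)])
```

```text
0 [array([343., 211.]), array([341., 243.])] [array([366., 211.]), array([363., 243.])]
-0.013 [array([347., 218.]), array([345., 252.])] [array([372., 218.]), array([369., 252.])]
-0.03 [array([355., 228.]), array([352., 265.])] [array([382., 228.]), array([378., 265.])]
-0.047 [array([364., 241.]), array([360., 282.])] [array([393., 241.]), array([389., 282.])]
-0.06 [array([372., 253.]), array([368., 296.])] [array([405., 253.]), array([399., 296.])]
```

The scene view (tips end at (245,412)) and wrist view show the fingers shut just above the collar. So the real finger ends are about 35 mm behind the reported TCP. The collar hasn't moved. I'll open, go down by that amount in careful steps while watching the force, and grip.

Call:
step_arm:
  targets:
    - [[0, 0, -3, 0, -0.4], [0, 0, 0, 0, -0.4], [0, 0, 0, 0, -0.4], [0, 0, 0, 0, -0.4], [0, 0, 0, 0, -0.4]]

```text
time_s: 5.17
tool_pos: [0.4393, 0.0495, 0.005]
eef_rot: [3.142, 0.0, 0.011]
force: [-0.4, -0.0, 0.0]
gripper_width: 0.697
grasp_force: 0.0
```

Call:
step_arm:
  targets:
    - [[-0.5, 1, 8, 0, -0.4], [0, 0, 8, 0, -0.4], [0, 0, 6, 0, -0.4], [0, 0, 0, 0, -0.4]]

```text
time_s: 5.5
tool_pos: [0.4377, 0.0486, -0.0186]
eef_rot: [-3.141, 0.003, 0.011]
force: [-1.0, -0.2, -0.2]
gripper_width: 0.701
grasp_force: 0.0
```

Call:
step_arm:
  targets:
    - [[0.7, 0, 4, 0, -0.4], [0, 0, 4, 0, -0.4], [0, 0, 3, 0, -0.4], [0, 0, 0, 0, -0.4]]

```text
time_s: 5.83
tool_pos: [0.4392, 0.0486, -0.0286]
eef_rot: [-3.141, 0.001, 0.011]
force: [0.2, -0.6, -0.7]
gripper_width: 0.698
grasp_force: 0.0
```

Call:
step_arm:
  targets:
    - [[0, 0, 0, 0, 0], [0, 0, 0, 0, 0.2], [0, 0, 0, 0, 0.4], [0, 0, 0, 0, 1], [0, 0, 0, 0, 1], [0, 0, 0, 0, 1], [0, 0, 0, 0, 1]]
  force: 25

```text
time_s: 6.42
tool_pos: [0.4397, 0.0485, -0.0278]
eef_rot: [3.141, -0.0, 0.011]
force: [-1.1, -0.6, 4.4]
gripper_width: 0.389
grasp_force: 26.4
```

Gripped (width 0.389 ≈ 33 mm); the collar centre is about 45 mm behind the reported TCP. I'll lift, carry it over the tube and turn.

Call:
step_arm:
  targets:
    - [[0, 0, -15, 0, 1], [0, 0, -30, 0, 1], [0, 0, -30, 0, 1], [0, 0, -30, 0, 1], [0, 0, -15, 0, 1]]

```text
time_s: 6.83
tool_pos: [0.4405, 0.0486, 0.095]
eef_rot: [3.141, -0.003, 0.011]
force: [0.9, -1.3, -0.2]
gripper_width: 0.385
grasp_force: 25.7
```

Call:
step_arm:
  targets:
    - [[0, -20, 0, 0, 1], [0, -36, 0, 0, 1], [0, -36, 0, 0, 1], [0, -36, 0, 0, 1], [0, -36, 0, 0, 1], [0, -36, 0, 0, 1], [0, -36, 0, 0, 1], [0, -20, 0, 0, 1]]

```text
time_s: 7.5
tool_pos: [0.4335, 0.1886, 0.1008]
eef_rot: [-3.047, 0.001, 0.165]
force: [0.3, -0.2, -1.5]
gripper_width: 0.386
grasp_force: 25.7
```

Call:
step_arm:
  targets:
    - [[0, 0, 0, -0.12, 1], [0, 0, 0, -0.12, 1], [0, 0, 0, -0.12, 1], [0, 0, 0, -0.12, 1], [0, 0, 0, -0.12, 1], [0, 0, 0, -0.12, 1], [0, 0, 0, -0.12, 1], [0, 0, 0, -0.12, 1]]

```text
time_s: 8.17
tool_pos: [0.4336, 0.1871, 0.1006]
eef_rot: [-3.087, -0.076, 1.127]
force: [0.1, 0.3, -1.2]
gripper_width: 0.39
grasp_force: 25.7
```

Call:
step_arm:
  targets:
    - [[0, 0, 0, -0.12, 1], [0, 0, 0, -0.12, 1], [0, 0, 0, -0.12, 1], [0, 0, 0, -0.12, 1], [0, 0, 0, -0.12, 1], [0, 0, 0, -0.12, 1], [0, 0, 0, -0.12, 1], [0, 0, 0, 0, 1]]

```text
time_s: 8.83
tool_pos: [0.4337, 0.1872, 0.1007]
eef_rot: [3.121, -0.091, 1.97]
force: [-1.5, -0.1, -0.9]
gripper_width: 0.388
grasp_force: 25.7
```

Run:
```python
from h import *
from fit import curve
p=np.load('p.npy');C=curve(p)
w=snap('wrist','w6');s=snap('side','side6');c=snap('scene','scene6')
print({k:np.round(w['st'][k],4) for k in('time_s','tool_pos','eef_rot','force','gripper_width','joint_positions')})
o=np.zeros((600,800,3),np.uint8)
def put(f,t,x0,y0,w,h,k,X,Y,al=1):
    A=f['frame'][y0:y0+h,x0:x0+w,::-1]; A=cv2.convertScaleAbs(A,alpha=al);B=cv2.resize(A,(int(w*k),int(h*k)),interpolation=2)
    q=(proj(f,C[::5])-[x0,y0]+.5)*k
    for a in q: cv2.circle(B,tuple(a.astype(int)),1,(0,0,255),-1)
    o[Y:Y+B.shape[0],X:X+B.shape[1]]=B
put(w,'',0,0,560,420,.714,0,0);put(w,'',200,180,160,120,2.5,400,0,1.3)
put(c,'',195,160,100,75,4,0,300);put(s,'',210,140,100,75,4,400,300)
cv2.imwrite('pics/m4.png',o)
T=R.from_euler('xyz',w['st']['eef_rot']).as_matrix()
print('collar',w['st']['tool_pos']+T@[-.001,0,-.045], 'tip',C[-1])
```

```text
{'time_s': np.float64(8.8333), 'tool_pos': array([0.4337, 0.1872, 0.1007]), 'eef_rot': array([ 3.1211, -0.0911,  1.9697]), 'force': array([-1.4865, -0.0758, -0.9055]), 'gripper_width': np.float64(0.3882), 'joint_positions': array([ 0.1623,  0.1673, -0.3461,  1.0589,  0.0934,  1.3351])}
collar [0.43478334 0.18213927 0.14538149] tip [0.44577746 0.26975711 0.08208393]
```

View pics/m4.png

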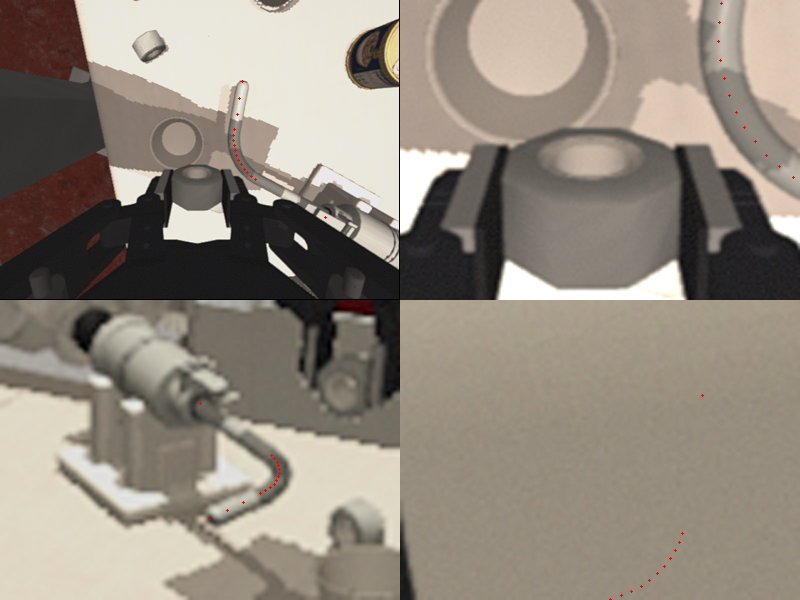

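The translation ran joint 6 into its limit, so the tool picked up about 5° of tilt towards +y; the collar itself is held well. I'll take that tilt out at joint 6's opposite limit, where the same effect works in mirror image.

Call:
step_arm:
  targets:
    - [[0, 0, 0, -0.12, 1], [0, 0, 0, -0.12, 1], [0, 0, 0, -0.12, 1], [0, 0, 0, -0.12, 1], [0, 0, 0, -0.12, 1], [0, 0, 0, -0.12, 1], [0, 0, 0, -0.12, 1], [0, 0, 0, -0.12, 1]]

```text
time_s: 9.65
tool_pos: [0.4337, 0.1873, 0.1008]
eef_rot: [3.055, -0.036, 2.927]
force: [0.4, 0.1, -2.3]
gripper_width: 0.388
grasp_force: 25.7
```

Call:
step_arm:
  targets:
    - [[0, 0, 0, -0.12, 1], [0, 0, 0, -0.12, 1], [0, 0, 0, -0.12, 1], [0, 0, 0, -0.12, 1], [0, 0, 0, -0.12, 1], [0, 0, 0, -0.12, 1], [0, 0, 0, -0.12, 1], [0, 0, 0, -0.12, 1]]

```text
time_s: 10.32
tool_pos: [0.4337, 0.1873, 0.1008]
eef_rot: [3.063, 0.05, -2.399]
force: [0.1, 0.1, -1.1]
gripper_width: 0.387
grasp_force: 25.7
```

Call:
step_arm:
  targets:
    - [[0, 0, 0, -0.12, 1], [0, 0, 0, -0.12, 1], [0, 0, 0, -0.12, 1], [0, 0, 0, -0.12, 1], [0, 0, 0, -0.12, 1], [0, 0, 0, -0.12, 1], [0, 0, 0, -0.12, 1], [0, 0, 0, -0.12, 1]]

```text
time_s: 10.98
tool_pos: [0.4337, 0.1873, 0.1008]
eef_rot: [3.138, 0.093, -1.438]
force: [-0.4, -0.2, -0.9]
gripper_width: 0.395
grasp_force: 25.7
```

Call:
step_arm:
  targets:
    - [[0, 0, 0, -0.12, 1], [0, 0, 0, -0.12, 1], [0, 0, 0, -0.12, 1], [0, 0, 0, -0.12, 1], [0, 0, 0, -0.12, 1], [0, 0, 0, -0.12, 1], [0, 0, 0, -0.12, 1], [0, 0, 0, -0.12, 1]]

```text
time_s: 11.65
tool_pos: [0.4337, 0.1873, 0.1008]
eef_rot: [-3.067, 0.057, -0.475]
force: [-0.4, -0.5, -1.8]
gripper_width: 0.389
grasp_force: 25.7
```

Call:
step_arm:
  targets:
    - [[0, 0, 0, -0.12, 1], [0, 0, 0, -0.12, 1], [0, 0, 0, -0.12, 1], [0, 0, 0, -0.12, 1], [0, 0, 0, -0.06, 1], [0, 0, 0, -0.02, 1]]

```text
time_s: 12.15
tool_pos: [0.4337, 0.1873, 0.1008]
eef_rot: [-3.049, 0.009, 0.081]
force: [0.7, 0.1, -1.1]
gripper_width: 0.397
grasp_force: 25.7
```

```bash
cat > q.py <<'E'
from h import *
s=ctrl.read_state();T=R.from_euler('xyz',s['eef_rot']).as_matrix()
print(s['time_s'],s['tool_pos'].round(4),'x',T[:,0].round(3),'z',T[:,2].round(3),'q',s['joint_positions'].round(3),s['gripper_width'],s['force'].round(1))
E
python3 q.py
```

```text
12.15 [0.4337 0.1873 0.1008] x [ 0.997  0.08  -0.009] z [-0.016  0.092 -0.996] q [ 0.162  0.167 -0.346  1.059  0.093 -3.059] 0.39665628502762446 [ 0.7  0.1 -1.1]
```

Call:
step_arm:
  targets:
    - [[0, 36, 0, 0, 1], [0, 36, 0, 0, 1], [0, 36, 0, 0, 1], [0, 20, 0, 0, 1]]

```text
time_s: 12.48
tool_pos: [0.4405, 0.1079, 0.0896]
eef_rot: [-3.089, 0.01, 0.011]
force: [-0.3, -0.1, -1.8]
gripper_width: 0.387
grasp_force: 25.8
```

```bash
python3 q.py
```

```text
12.4833 [0.4405 0.1079 0.0896] x [ 1.     0.011 -0.01 ] z [-0.01   0.052 -0.999] q [ 0.016  0.155 -0.39   1.036  0.052 -3.137] 0.3868829725848454 [-0.3 -0.1 -1.8]
```

Call:
step_arm:
  targets:
    - [[0, 36, -5, 0, 1], [0, 36, -5, 0, 1]]

```text
time_s: 12.65
tool_pos: [0.4415, 0.0758, 0.0965]
eef_rot: [-3.121, 0.01, -0.037]
force: [0.6, 0.1, 0.0]
gripper_width: 0.392
grasp_force: 25.7
```

```bash
python3 q.py
```

```text
12.65 [0.4415 0.0758 0.0965] x [ 0.999 -0.037 -0.01 ] z [-0.009  0.021 -1.   ] q [-0.033  0.144 -0.383  1.054  0.021 -3.138] 0.3922031221912129 [0.6 0.1 0. ]
```

Call:
step_arm:
  targets:
    - [[0, 36, 0, 0, 1], [0, 12, 0, 0, 1]]

```text
time_s: 12.82
tool_pos: [0.4415, 0.0533, 0.0959]
eef_rot: [3.141, 0.009, -0.071]
force: [0.5, 0.9, -0.8]
gripper_width: 0.392
grasp_force: 25.8
```

Call:
step_arm:
  targets:
    - [[0, 0, -1, 0.12, 1], [0, 0, -1, 0.12, 1], [0, 0, -1, 0.12, 1], [0, 0, -1, 0.12, 1], [0, 0, -1, 0.12, 1], [0, 0, -1, 0.12, 1], [0, 0, 0, 0.12, 1], [0, 0, 0, 0.12, 1]]

```text
time_s: 13.48
tool_pos: [0.4414, 0.055, 0.1018]
eef_rot: [3.134, 0.006, -1.034]
force: [0.4, -0.1, -0.9]
gripper_width: 0.392
grasp_force: 25.8
```

Call:
step_arm:
  targets:
    - [[0, 0, 0, 0.12, 1], [0, 0, 0, 0.12, 1], [0, 0, 0, 0.04, 1], [0, 0, 0, 0, 1]]

```text
time_s: 13.82
tool_pos: [0.4414, 0.0549, 0.1018]
eef_rot: [3.132, 0.004, -1.31]
force: [-0.4, -0.2, -0.4]
gripper_width: 0.392
grasp_force: 25.8
```

```bash
python3 q.py
```

```text
13.8167 [0.4414 0.0549 0.1018] x [ 0.258 -0.966 -0.004] z [-0.01   0.001 -1.   ] q [-0.066  0.137 -0.377  1.067  0.    -1.897] 0.3920553719899937 [-0.4 -0.2 -0.4]
```

Call:
step_arm:
  targets:
    - [[-34.5, -8.6, 0, 0, 1], [-34.5, -8.6, 0, 0, 1], [-34.5, -8.6, 0, 0, 1], [-34.5, -8.6, 0, 0, 1], [-34.5, -8.6, 0, 0, 1], [-34.5, -8.6, 0, 0, 1], [-34.5, -8.6, 0, 0, 1], [0, 0, 0, 0, 1]]

```text
time_s: 14.48
tool_pos: [0.4361, 0.3087, 0.1017]
eef_rot: [3.133, 0.005, -1.302]
force: [-1.1, -1.2, -0.4]
gripper_width: 0.391
grasp_force: 25.8
```

Call:
step_arm:
  targets:
    - [[0, 0, 25, 0, 1], [0, 0, 25, 0, 1], [0, 0, 15, 0, 1], [0, 0, 0, 0, 1], [0, 0, 0, 0, 1]]

```text
time_s: 14.9
tool_pos: [0.4355, 0.3032, 0.0367]
eef_rot: [3.131, 0.003, -1.307]
force: [0.5, 0.1, -0.7]
gripper_width: 0.389
grasp_force: 25.7
```

```bash
python3 q.py
python3 - <<'E'
from h import *
from fit import curve
p=np.load('p.npy');C=curve(p)
w=snap('wrist','w7');s=snap('side','side7');c=snap('scene','scene7')
o=np.zeros((600,800,3),np.uint8)
st=w['st'];T=R.from_euler('xyz',st['eef_rot']).as_matrix()
col=st['tool_pos']+T@[-.001,0,-.045]; ends=[col+T[:,0]*.01,col-T[:,0]*.01]
print('collar',col,'tip',C[-1]); d=C[-1]-C[-10];d/=np.linalg.norm(d);print('d',d)
def put(f,x0,y0,w,h,k,X,Y,al=1):
    A=f['frame'][y0:y0+h,x0:x0+w,::-1]; A=cv2.convertScaleAbs(A,alpha=al);B=cv2.resize(A,(int(w*k),int(h*k)),interpolation=2)
    for P,cl in((C[::3],(0,0,255)),(np.array(ends),(0,255,0))):
        for a in (proj(f,P)-[x0,y0]+.5)*k: cv2.circle(B,tuple(a.astype(int)),1,cl,-1)
    o[Y:Y+B.shape[0],X:X+B.shape[1]]=B[:600-Y,:800-X]
put(w,180,100,200,170,2,0,0,1.3)
cs=proj(s,[col])[0].astype(int);cc=proj(c,[col])[0].astype(int)
put(s,cs[0]-40,cs[1]-50,80,68,5,400,0);put(c,cc[0]-40,cc[1]-35,80,52,5,0,340);put(w,0,0,560,420,.61,400,340)
cv2.imwrite('pics/m5.png',o)
E
```

```text
14.9 [0.4355 0.3032 0.0367] x [ 0.261 -0.965 -0.003] z [-0.011  0.    -1.   ] q [ 0.447  0.328 -0.298  0.955  0.005 -1.388] 0.38942001021926376 [ 0.5  0.1 -0.7]
collar [0.43576476 0.30418189 0.08171966] tip [0.44577746 0.26975711 0.08208393]
d [-0.26273782  0.96465006  0.0204719 ]
```

View pics/m5.png

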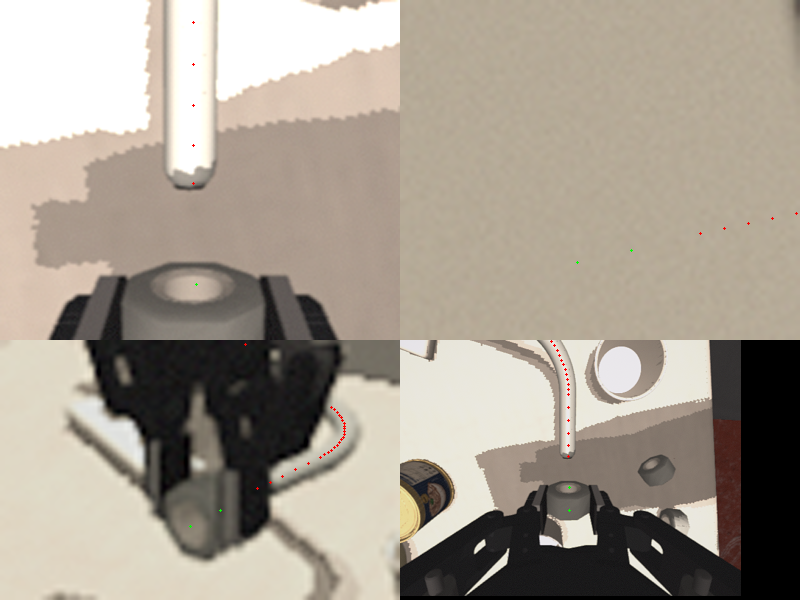

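Wrist crop: the spout tip (190,187) and bore centre (192,286) line up to within 0.5 mm, and the modelled centreline lies on the tube. Collar and tip heights agree. Next I'll plan rows along the fitted centreline.

```bash
cat > plan.py <<'E'
import sys
from h import *
from fit import curve
# args: step_mm nrows [wx wy wz bias mm of collar target] ; current s inferred from measured pose
def setup():
    C=curve(np.load('p.npy'))
    d=C[-1]-C[-10];d/=np.linalg.norm(d)
    C=np.vstack([C,C[-1]+d*np.linspace(.003,.06,20)[:,None]])
    L=np.r_[0,np.cumsum(np.linalg.norm(np.diff(C,axis=0),axis=1))]
    f=lambda s:np.array([np.interp(s,L,C[:,i]) for i in range(3)])
    def pose(s):
        if s<.0101: t=f(.0)-f(.02);c=f(0)-t/np.linalg.norm(t)*-s if False else f(s)
        a,b=f(max(s-.009,0)),f(s+.009);c=np.mean([f(max(x,0)) for x in np.linspace(s-.009,s+.009,9)],0) if s>.01 else f(s)
        t=a-b;return c,t/np.linalg.norm(t)   # t inward
    return pose,f
OFF=np.array([-.001,0,-.045])
if __name__=='__main__':
    step,n=float(sys.argv[1])/1000,int(sys.argv[2]);bias=np.array([float(x) for x in sys.argv[3:6]] or [0,0,0])/1000
    pose,f=setup();st=ctrl.read_state();T=R.from_euler('xyz',st['eef_rot']).as_matrix();col=st['tool_pos']+T@OFF
    ss=np.linspace(.005,.25,2451);s=ss[np.argmin([np.linalg.norm(pose(x)[0]-col) for x in ss])]
    c,t=pose(s);e=col-c
    print('s %.1f mm'%(s*1e3),'off(tool) mm',(T.T@e*1e3).round(1),'yaw err',round(float(np.arctan2(t[1],t[0])-np.arctan2(T[1,0],T[0,0])),3),'F tool',(T.T@(st['force']-[0,0,-.8])).round(1),'tau',(T.T@st['torque']).round(2),'q6',st['joint_positions'][5].round(2),'w',round(float(st['gripper_width']),3),'tilt',T[2,0].round(3))
    P=st['tool_pos'].copy();rows=[]
    for k in range(1,n+1):
        c,t=pose(max(s-step*k,.010));yaw=np.arctan2(T[1,0],T[0,0]);dy=round(float(np.clip(yaw-np.arctan2(t[1],t[0]),-.12,.12)),3)
        T2=T@R.from_euler('z',dy).as_matrix();tgt=c+bias*min(1,k/2)-T2@OFF
        dx=(T.T@(tgt-P)*1e3).round(1);rows.append([*map(float,dx),dy,1]);P=P+T@dx/1e3;T=T2
    print(rows)
E
python3 plan.py 4 8
python3 - <<'E'
import sys;sys.path.insert(0,'.')
E
```

```text
s 229.1 mm off(tool) mm [ 0.  -0.6 -0.4] yaw err 0.002 F tool [0.3 0.3 0.4] tau [ 0.02 -0.01  0.02] q6 -1.39 w 0.39 tilt -0.003
[[4.0, 0.6, 0.5, -0.002, 1], [4.0, -0.0, 0.0, -0.0, 1], [4.0, -0.0, 0.1, -0.0, 1], [4.0, -0.0, 0.1, -0.0, 1], [4.0, -0.1, 0.0, -0.0, 1], [4.0, 0.0, 0.1, -0.0, 1], [4.0, 0.0, 0.1, -0.0, 1], [4.0, 0.0, 0.1, -0.0, 1]]
```

```bash
sed -i '/if s<.0101/d' plan.py; python3 q.py
python3 - <<'E'
from h import *
from plan import *
pose,f=setup();st=ctrl.read_state();T=R.from_euler('xyz',st['eef_rot']).as_matrix();col=st['tool_pos']+T@OFF
print(col,pose(.2291),T[:,1])
E
```

```text
15.05 [0.4368 0.3036 0.0382] x [ 0.261 -0.965 -0.003] z [-0.008  0.001 -1.   ] q [ 0.447  0.326 -0.297  0.955  0.005 -1.388] 0.3899372370230495 [-0.2 -0.4 -1.2]
[0.43689892 0.30452261 0.08322282] (array([0.436345  , 0.30438869, 0.08281888]), array([ 0.26273782, -0.96465006, -0.0204719 ])) [-0.96541459 -0.26061456  0.00739777]
```

Call:
step_arm:
  targets:
    - [[4, 0, 0, 0, 1], [4, 0, 0, 0, 1], [4, 0, 0, 0, 1], [4, 0, 0, 0, 1], [4, 0, 0, 0, 1], [3, 0, 0, 0, 1], [2, 0, 0, 0, 1], [2, 0, 0, 0, 1]]

```text
time_s: 15.72
tool_pos: [0.4432, 0.2769, 0.0369]
eef_rot: [3.132, 0.003, -1.308]
force: [0.3, 0.5, -0.6]
gripper_width: 0.389
grasp_force: 25.7
```

Call:
step_arm:
  targets:
    - [[2, 0, 0, 0, 1], [2, 0, 0, 0, 1]]

```text
time_s: 15.88
tool_pos: [0.4442, 0.2732, 0.0369]
eef_rot: [3.132, 0.003, -1.307]
force: [-0.1, -0.2, -0.7]
gripper_width: 0.394
grasp_force: 25.7
```

```bash
python3 plan.py 3 6
python3 - <<'E'
from h import *
# image-coded check: tube lateral vs bore
w=snap('wrist','w8')
E
python3 q.py
```

```text
s 197.8 mm off(tool) mm [-0.   0.2  0.3] yaw err 0.002 F tool [ 0.1  0.1 -0.1] tau [ 0.03 -0.01  0.02] q6 -1.45 w 0.394 tilt -0.003
[[3.0, -0.2, -0.3, -0.002, 1], [3.0, -0.0, 0.1, -0.0, 1], [3.0, -0.0, 0.0, -0.0, 1], [3.0, -0.0, 0.1, -0.0, 1], [3.0, -0.0, 0.0, -0.0, 1], [3.0, -0.1, 0.1, -0.0, 1]]
15.9333 [0.4442 0.273  0.0368] x [ 0.26  -0.966 -0.003] z [-0.01  0.   -1.  ] q [ 0.387  0.313 -0.321  0.946  0.004 -1.447] 0.38956536124897245 [ 1.1  0.1 -1. ]
```

Call:
step_arm:
  targets:
    - [[3, 0, -0.2, 0, 1], [3, 0, 0, 0, 1], [3, 0, 0, 0, 1], [3, 0, 0, 0, 1]]

```text
time_s: 16.27
tool_pos: [0.4473, 0.2615, 0.0371]
eef_rot: [3.132, 0.003, -1.307]
force: [1.2, 0.5, -0.6]
gripper_width: 0.394
grasp_force: 25.7
```

Call:
step_arm:
  targets:
    - [[3, 0, 0, 0, 1], [3, 0, 0, 0, 1], [3, 0, 0, 0, 1]]

```text
time_s: 16.52
tool_pos: [0.4497, 0.2528, 0.037]
eef_rot: [3.132, 0.003, -1.307]
force: [-0.5, -0.3, -0.8]
gripper_width: 0.387
grasp_force: 25.7
```

```bash
python3 plan.py 3 8
```

```text
s 176.7 mm off(tool) mm [ 0.   0.3 -0.3] yaw err 0.003 F tool [0.2 0.5 0. ] tau [ 0.02 -0.03  0.  ] q6 -1.49 w 0.387 tilt -0.003
[[2.9, -0.3, 0.3, -0.003, 1], [3.0, 0.0, 0.1, 0.0, 1], [3.0, 0.0, 0.0, 0.0, 1], [3.0, 0.0, 0.1, 0.0, 1], [3.0, 0.0, 0.0, 0.0, 1], [3.0, 0.0, 0.1, 0.0, 1], [3.0, 0.0, 0.0, -0.001, 1], [3.0, -0.0, 0.1, -0.009, 1]]
```

Call:
step_arm:
  targets:
    - [[3, -0.3, 0.2, 0, 1], [3, 0, 0.1, 0, 1], [3, 0, 0, 0, 1], [3, 0, 0.1, 0, 1]]

```text
time_s: 16.85
tool_pos: [0.4531, 0.2413, 0.0366]
eef_rot: [3.132, 0.003, -1.307]
force: [-0.6, -0.2, -1.4]
gripper_width: 0.386
grasp_force: 25.7
```

Call:
step_arm:
  targets:
    - [[3, 0, 0, 0, 1], [3, 0, 0.1, 0, 1], [2, 0, 0, 0, 1]]

```text
time_s: 17.1
tool_pos: [0.4552, 0.2335, 0.0364]
eef_rot: [3.132, 0.003, -1.307]
force: [-0.3, 0.1, -0.9]
gripper_width: 0.393
grasp_force: 25.7
```

```bash
python3 plan.py 3 8
```

```text
s 156.6 mm off(tool) mm [-0.   0.1 -0.1] yaw err 0.003 F tool [-0.2  0.3  0.2] tau [-0.05  0.05 -0.07] q6 -1.53 w 0.393 tilt -0.003
[[3.0, -0.1, 0.2, -0.009, 1], [3.0, -0.0, 0.0, -0.016, 1], [3.0, -0.1, 0.1, -0.026, 1], [3.0, -0.1, 0.0, -0.035, 1], [3.0, -0.1, 0.1, -0.044, 1], [3.0, -0.2, 0.0, -0.053, 1], [2.9, -0.1, 0.1, -0.057, 1], [3.0, -0.2, 0.1, -0.056, 1]]
```

Force-free so far. I'm entering the bend.

Call:
step_arm:
  targets:
    - [[3, -0.1, 0.2, -0.009, 1], [3, 0, 0, -0.016, 1], [3, -0.1, 0.1, -0.026, 1]]

```text
time_s: 17.35
tool_pos: [0.4578, 0.225, 0.0361]
eef_rot: [3.133, 0.004, -1.255]
force: [0.4, 0.3, -0.8]
gripper_width: 0.389
grasp_force: 25.7
```

Call:
step_arm:
  targets:
    - [[3, -0.1, 0, -0.035, 1], [3, -0.1, 0.1, -0.044, 1]]

```text
time_s: 17.52
tool_pos: [0.4599, 0.2194, 0.036]
eef_rot: [3.133, 0.004, -1.175]
force: [0.9, 0.5, -0.7]
gripper_width: 0.395
grasp_force: 25.7
```

```bash
python3 plan.py 3 8
```

```text
s 141.7 mm off(tool) mm [0. 0. 0.] yaw err -0.004 F tool [-0.1 -1.  -0.1] tau [-0.   -0.01 -0.03] q6 -1.69 w 0.395 tilt -0.004
[[2.9, -0.2, 0.0, -0.049, 1], [3.0, -0.1, 0.1, -0.056, 1], [3.0, -0.1, 0.1, -0.057, 1], [3.0, -0.2, 0.0, -0.056, 1], [2.9, -0.1, 0.1, -0.056, 1], [3.0, -0.2, 0.0, -0.057, 1], [3.0, -0.1, 0.1, -0.056, 1], [3.0, -0.1, 0.0, -0.057, 1]]
```

Call:
step_arm:
  targets:
    - [[3, -0.2, 0, -0.05, 1], [3, -0.1, 0.1, -0.056, 1]]

```text
time_s: 17.68
tool_pos: [0.4626, 0.214, 0.0359]
eef_rot: [3.133, 0.005, -1.068]
force: [0.0, 0.1, -0.1]
gripper_width: 0.387
grasp_force: 25.7
```

Call:
step_arm:
  targets:
    - [[3, -0.1, 0, -0.057, 1], [3, -0.2, 0.1, -0.056, 1]]

```text
time_s: 17.85
tool_pos: [0.4659, 0.209, 0.0357]
eef_rot: [3.134, 0.006, -0.955]
force: [-0.3, -0.4, -0.8]
gripper_width: 0.39
grasp_force: 25.7
```

```bash
python3 plan.py 3 6
```

```text
s 129.6 mm off(tool) mm [ 0. -0. -0.] yaw err -0.0 F tool [ 0.1  0.4 -0. ] tau [0.03 0.02 0.03] q6 -1.93 w 0.39 tilt -0.006
[[2.9, -0.1, 0.1, -0.056, 1], [3.0, -0.2, 0.0, -0.056, 1], [3.0, -0.1, 0.1, -0.057, 1], [3.0, -0.2, 0.0, -0.056, 1], [3.0, -0.1, 0.1, -0.057, 1], [2.9, -0.1, 0.0, -0.056, 1]]
```

Call:
step_arm:
  targets:
    - [[3, -0.1, 0.1, -0.056, 1], [3, -0.2, 0, -0.056, 1]]

```text
time_s: 18.02
tool_pos: [0.4697, 0.2044, 0.0356]
eef_rot: [3.135, 0.007, -0.843]
force: [0.1, -0.6, -1.2]
gripper_width: 0.387
grasp_force: 25.7
```

Call:
step_arm:
  targets:
    - [[3, -0.1, 0.1, -0.057, 1], [3, -0.2, 0, -0.056, 1]]

```text
time_s: 18.18
tool_pos: [0.4741, 0.2002, 0.0354]
eef_rot: [3.136, 0.008, -0.73]
force: [-0.8, -0.0, -1.0]
gripper_width: 0.393
grasp_force: 25.7
```

```bash
python3 plan.py 3 6
```

```text
s 117.5 mm off(tool) mm [ 0. -0. -0.] yaw err 0.002 F tool [-0.6  0.6  0.2] tau [-0.02 -0.02  0.03] q6 -2.18 w 0.393 tilt -0.008
[[2.9, -0.1, 0.1, -0.059, 1], [3.0, -0.2, -0.0, -0.056, 1], [3.0, -0.1, 0.0, -0.056, 1], [3.0, -0.2, 0.0, -0.057, 1], [2.9, -0.1, 0.1, -0.056, 1], [3.0, -0.1, -0.0, -0.057, 1]]
```

Call:
step_arm:
  targets:
    - [[3, -0.1, 0.1, -0.059, 1], [3, -0.2, 0, -0.056, 1]]

```text
time_s: 18.35
tool_pos: [0.4788, 0.1965, 0.0353]
eef_rot: [3.136, 0.008, -0.614]
force: [0.5, -0.1, -1.0]
gripper_width: 0.391
grasp_force: 25.7
```

Call:
step_arm:
  targets:
    - [[3, -0.1, 0, -0.056, 1], [3, -0.2, 0, -0.057, 1]]

```text
time_s: 18.52
tool_pos: [0.484, 0.1935, 0.0352]
eef_rot: [3.137, 0.009, -0.502]
force: [0.3, -0.2, -0.9]
gripper_width: 0.393
grasp_force: 25.7
```

```bash
python3 plan.py 3 8
```

```text
s 105.4 mm off(tool) mm [ 0.  0. -0.] yaw err 0.002 F tool [0.4 0.  0.1] tau [-0.05  0.   -0.02] q6 -2.42 w 0.393 tilt -0.009
[[3.0, -0.2, 0.1, -0.058, 1], [2.9, -0.1, -0.0, -0.056, 1], [3.0, -0.1, -0.0, -0.057, 1], [3.0, -0.2, -0.0, -0.056, 1], [3.0, -0.1, -0.0, -0.05, 1], [3.0, -0.1, -0.0, -0.04, 1], [2.9, -0.1, -0.1, -0.031, 1], [3.0, 0.0, 0.0, -0.022, 1]]
```

Call:
step_arm:
  targets:
    - [[3, -0.2, 0.1, -0.058, 1], [3, -0.1, 0, -0.056, 1], [3, -0.1, 0, -0.057, 1]]

```text
time_s: 18.77
tool_pos: [0.4923, 0.1901, 0.035]
eef_rot: [3.139, 0.01, -0.331]
force: [-0.2, 0.7, -1.3]
gripper_width: 0.392
grasp_force: 25.8
```

Call:
step_arm:
  targets:
    - [[3, -0.2, 0, -0.056, 1], [3, -0.1, 0, -0.05, 1]]

```text
time_s: 18.93
tool_pos: [0.4981, 0.1885, 0.035]
eef_rot: [3.14, 0.01, -0.224]
force: [-0.4, 0.6, -1.0]
gripper_width: 0.393
grasp_force: 25.8
```

```bash
python3 plan.py 3 8; python3 q.py
```

```text
s 90.3 mm off(tool) mm [-0.  -0.   0.1] yaw err 0.001 F tool [-0.6 -0.5  0.2] tau [ 0.07 -0.04 -0.07] q6 -2.71 w 0.393 tilt -0.01
[[3.0, -0.1, -0.1, -0.041, 1], [3.0, -0.0, 0.0, -0.031, 1], [3.0, -0.1, -0.0, -0.021, 1], [3.0, 0.0, -0.0, -0.012, 1], [3.0, 0.0, -0.1, -0.003, 1], [3.0, 0.0, -0.0, 0.0, 1], [3.0, 0.0, -0.0, 0.0, 1], [3.0, 0.0, -0.1, 0.0, 1]]
18.9333 [0.4981 0.1885 0.035 ] x [ 0.975 -0.223 -0.01 ] z [-0.01   0.001 -1.   ] q [ 0.203  0.332 -0.297  0.951  0.003 -2.715] 0.3929349181159627 [-0.4  0.6 -1. ]
```

Call:
step_arm:
  targets:
    - [[3, -0.1, -0.1, -0.041, 1], [3, 0, 0, -0.031, 1], [3, -0.1, 0, -0.021, 1]]

```text
time_s: 19.18
tool_pos: [0.507, 0.187, 0.035]
eef_rot: [3.141, 0.01, -0.133]
force: [0.4, 0.8, -1.3]
gripper_width: 0.391
grasp_force: 25.7
```

Call:
step_arm:
  targets:
    - [[3, 0, 0, -0.012, 1], [3, 0, -0.1, -0.003, 1], [3, 0, 0, 0, 1]]

```text
time_s: 19.43
tool_pos: [0.5161, 0.186, 0.035]
eef_rot: [3.141, 0.01, -0.12]
force: [-0.1, -0.3, 0.0]
gripper_width: 0.39
grasp_force: 25.7
```

```bash
python3 plan.py 3 7
python3 - <<'E'
from h import *
w=snap('wrist','w9')
E
```

```text
s 72.2 mm off(tool) mm [ 0. -0. -0.] yaw err 0.004 F tool [-0.1  0.3 -0.8] tau [-0.01  0.01 -0.01] q6 -2.83 w 0.39 tilt -0.01
[[3.0, 0.0, 0.0, -0.004, 1], [3.0, 0.0, -0.0, 0.0, 1], [3.0, 0.0, -0.1, 0.0, 1], [3.0, 0.0, 0.0, 0.0, 1], [2.9, 0.0, -0.0, 0.0, 1], [3.0, 0.0, -0.0, 0.0, 1], [3.0, 0.0, -0.1, 0.0, 1]]
```

Call:
step_arm:
  targets:
    - [[3, 0, 0, -0.003, 1], [3, 0, 0, 0, 1], [3, 0, -0.1, 0, 1], [3, 0, 0, 0, 1]]

```text
time_s: 19.82
tool_pos: [0.528, 0.1846, 0.035]
eef_rot: [3.141, 0.01, -0.117]
force: [0.3, -0.6, -1.1]
gripper_width: 0.396
grasp_force: 25.7
```

Call:
step_arm:
  targets:
    - [[3, 0, 0, 0, 1], [3, 0, 0, 0, 1], [3, 0, -0.1, 0, 1], [3, 0, 0, 0, 1]]

```text
time_s: 20.15
tool_pos: [0.5399, 0.1832, 0.035]
eef_rot: [3.141, 0.01, -0.117]
force: [0.2, 1.2, -0.4]
gripper_width: 0.39
grasp_force: 25.7
```

```bash
python3 plan.py 3 5
python3 - <<'E'
from h import *
print(ctrl.read_state()['joint_torque'].round(2))
E
```

```text
s 48.2 mm off(tool) mm [ 0.  -0.1  0. ] yaw err 0.001 F tool [ 0.1 -1.3 -0.4] tau [ 0.04 -0.02  0.04] q6 -2.85 w 0.39 tilt -0.01
[[3.0, 0.1, -0.0, -0.001, 1], [3.0, -0.0, -0.1, 0.0, 1], [3.0, -0.0, 0.0, 0.0, 1], [3.0, -0.0, -0.0, 0.0, 1], [3.0, -0.0, -0.1, 0.0, 1]]
[-6.000e-02 -6.233e+01  3.022e+01 -0.000e+00 -9.000e-02  3.000e-02]
```

Call:
step_arm:
  targets:
    - [[3, 0, 0, 0, 1], [3, 0, 0, 0, 1], [2, 0, -0.1, 0, 1], [2, 0, 0, 0, 1]]

```text
time_s: 20.48
tool_pos: [0.5491, 0.1822, 0.0347]
eef_rot: [3.141, 0.011, -0.117]
force: [-2.2, 1.0, -2.6]
gripper_width: 0.39
grasp_force: 25.6
```

Call:
step_arm:
  targets:
    - [[2, 0, 0, 0, 1], [2, 0, 0, 0, 1], [2, 0, -0.1, 0, 1]]

```text
time_s: 20.73
tool_pos: [0.5557, 0.1814, 0.035]
eef_rot: [3.141, 0.01, -0.117]
force: [-1.4, 2.2, -2.8]
gripper_width: 0.393
grasp_force: 25.5
```

```bash
python3 plan.py 3 3
```

```text
s 32.3 mm off(tool) mm [ 0.  -0.1  0. ] yaw err 0.001 F tool [-1.6 -2.   2. ] tau [ 0.42 -0.36 -0.01] q6 -2.85 w 0.393 tilt -0.01
[[3.0, 0.1, -0.1, -0.001, 1], [3.0, 0.0, 0.0, 0.0, 1], [3.0, 0.0, -0.0, 0.0, 1]]
```

Call:
step_arm:
  targets:
    - [[2, 0, 0, 0, 1], [2, 0, 0, 0, 1], [2, 0, 0, 0, 1]]

```text
time_s: 20.98
tool_pos: [0.5616, 0.1808, 0.035]
eef_rot: [3.141, 0.01, -0.117]
force: [-1.9, 3.0, -3.6]
gripper_width: 0.389
grasp_force: 25.5
```

Call:
step_arm:
  targets:
    - [[2, 0, 0, 0, 1], [2, 0, 0, 0, 1]]

```text
time_s: 21.15
tool_pos: [0.5655, 0.1803, 0.0349]
eef_rot: [3.141, 0.01, -0.117]
force: [-2.4, 4.7, -2.8]
gripper_width: 0.392
grasp_force: 25.6
```

```bash
python3 plan.py 2 3
```

```text
s 22.3 mm off(tool) mm [-0.  -0.2  0.1] yaw err 0.001 F tool [-2.9 -4.4  2.1] tau [ 0.72 -0.49 -0.04] q6 -2.86 w 0.392 tilt -0.01
[[2.0, 0.2, -0.1, -0.001, 1], [2.0, -0.0, -0.0, 0.0, 1], [2.0, -0.0, -0.1, 0.0, 1]]
```

Sideways force is building (4.4 N towards +y), so I'll ease the collar that way before going on.

Call:
step_arm:
  targets:
    - [[0, -0.5, 0, 0, 1], [0, -0.3, 0, 0, 1]]

```text
time_s: 21.32
tool_pos: [0.566, 0.1805, 0.035]
eef_rot: [3.14, 0.009, -0.118]
force: [-0.1, -0.6, -2.9]
gripper_width: 0.389
grasp_force: 25.6
```

```bash
python3 plan.py 2 1
```

```text
s 21.9 mm off(tool) mm [-0.  -0.4 -0. ] yaw err 0.001 F tool [-0.   0.6  2.1] tau [-0.12  0.12 -0.03] q6 -2.86 w 0.389 tilt -0.009
[[2.0, 0.4, -0.0, -0.001, 1]]
```

Call:
step_arm:
  targets:
    - [[0, -0.5, 0, 0, 1], [0, -0.2, 0, 0, 1]]

```text
time_s: 21.48
tool_pos: [0.5659, 0.1813, 0.0351]
eef_rot: [3.14, 0.009, -0.118]
force: [1.1, -0.8, -2.8]
gripper_width: 0.39
grasp_force: 25.6
```

```bash
python3 plan.py 2 1
```

```text
s 22.1 mm off(tool) mm [-0.  -1.2 -0.1] yaw err 0.001 F tool [1.2 0.6 2. ] tau [-0.15  0.12 -0.03] q6 -2.86 w 0.39 tilt -0.009
[[2.0, 1.2, 0.1, -0.001, 1]]
```

Call:
step_arm:
  targets:
    - [[2, -0.1, 0, -0.015, 1], [2, 0, 0, 0, 1], [2, 0, 0, 0, 1]]

```text
time_s: 21.73
tool_pos: [0.5719, 0.1811, 0.035]
eef_rot: [3.141, 0.009, -0.102]
force: [0.1, 0.4, -2.3]
gripper_width: 0.389
grasp_force: 25.6
```

```bash
python3 plan.py 2 1
```

```text
s 16.1 mm off(tool) mm [-0.  -1.7  0. ] yaw err -0.014 F tool [ 0.1 -0.4  1.5] tau [ 0.01 -0.07 -0.02] q6 -2.87 w 0.389 tilt -0.009
[[2.0, 1.7, -0.1, 0.014, 1]]
```

Call:
step_arm:
  targets:
    - [[1, 0, 0, 0, 1], [1, 0, 0, 0, 1]]

```text
time_s: 21.9
tool_pos: [0.5741, 0.1809, 0.0351]
eef_rot: [3.141, 0.009, -0.102]
force: [0.5, -0.6, -1.0]
gripper_width: 0.389
grasp_force: 25.8
```

```bash
python3 plan.py 2 1
```

```text
s 14.0 mm off(tool) mm [ 0.  -1.7 -0.1] yaw err -0.014 F tool [0.6 0.5 0.2] tau [ 0.02 -0.01 -0.  ] q6 -2.87 w 0.389 tilt -0.009
[[2.0, 1.8, 0.1, 0.014, 1]]
```

Call:
step_arm:
  targets:
    - [[1, 0, 0, 0, 1], [0.5, 0, 0, 0, 1]]

```text
time_s: 22.07
tool_pos: [0.5743, 0.1808, 0.0349]
eef_rot: [3.141, 0.011, -0.102]
force: [-6.2, 1.3, 3.4]
gripper_width: 0.388
grasp_force: 26.2
```

```bash
python3 plan.py 2 1
```

```text
s 13.6 mm off(tool) mm [ 0.  -1.7  0.1] yaw err -0.014 F tool [-6.4 -0.7 -4.1] tau [ 0.03 -1.17  0.05] q6 -2.88 w 0.388 tilt -0.011
[[2.0, 1.7, -0.1, 0.014, 1]]
```

Call:
step_arm:
  targets:
    - [[0.5, 0, 0, 0, 1], [0, 0, 0, 0, 1]]

```text
time_s: 22.23
tool_pos: [0.5743, 0.1808, 0.0349]
eef_rot: [3.141, 0.012, -0.102]
force: [-6.9, -0.1, 2.6]
gripper_width: 0.394
grasp_force: 26.2
```

```bash
python3 plan.py 2 1
```

```text
s 13.6 mm off(tool) mm [ 0.  -1.7  0.1] yaw err -0.015 F tool [-6.9  0.8 -3.3] tau [-0.02 -1.26  0.03] q6 -2.88 w 0.394 tilt -0.012
[[2.0, 1.7, -0.1, 0.015, 1]]
```

Hard stop with the latch's down-force gone, which fits home and latched. I'll ease off, then pull back gently to check the tooth holds.

Call:
step_arm:
  targets:
    - [[-1.5, 0, 0, 0, 1], [-0.5, 0, 0, 0, 1]]

```text
time_s: 22.4
tool_pos: [0.5737, 0.1809, 0.035]
eef_rot: [3.141, 0.009, -0.102]
force: [0.7, -0.1, -1.3]
gripper_width: 0.39
grasp_force: 25.8
```

```bash
python3 plan.py 2 1
```

```text
s 14.3 mm off(tool) mm [ 0.  -1.7  0. ] yaw err -0.014 F tool [ 0.7 -0.   0.5] tau [-0.01 -0.04 -0.04] q6 -2.87 w 0.39 tilt -0.009
[[2.0, 1.8, -0.0, 0.014, 1]]
```

Call:
step_arm:
  targets:
    - [[-1, 0, 0, 0, 1], [-0.5, 0, 0, 0, 1]]

```text
time_s: 22.57
tool_pos: [0.5727, 0.181, 0.0351]
eef_rot: [3.141, 0.008, -0.102]
force: [3.0, 0.2, -0.6]
gripper_width: 0.389
grasp_force: 25.7
```

```bash
python3 plan.py 2 1
```

```text
s 15.4 mm off(tool) mm [ 0.  -1.7 -0.1] yaw err -0.014 F tool [ 3.  -0.5 -0.2] tau [-0.02  0.57  0.02] q6 -2.87 w 0.389 tilt -0.008
[[2.0, 1.8, 0.1, 0.014, 1]]
```

Call:
step_arm:
  targets:
    - [[1, 0, 0, 0, 1], [0.9, 0, 0, 0, 1], [0, 0, 0, 0, 1]]

```text
time_s: 22.82
tool_pos: [0.5742, 0.1808, 0.0348]
eef_rot: [3.141, 0.01, -0.102]
force: [-0.4, 0.3, -1.4]
gripper_width: 0.392
grasp_force: 25.8
```

Call:
step_arm:
  targets:
    - [[0, 0, 0, 0, 0.1], [0, 0, 0, 0, 0], [0, 0, 0, 0, -0.2], [0, 0, 0, 0, -0.3], [0, 0, 0, 0, -0.3], [0, 0, 0, 0, -0.3]]

```text
time_s: 23.32
tool_pos: [0.574, 0.1809, 0.0349]
eef_rot: [3.141, 0.01, -0.102]
force: [-0.2, 0.6, -0.2]
gripper_width: 0.645
grasp_force: 0.0
```

```bash
python3 plan.py 2 1
```

```text
s 14.0 mm off(tool) mm [ 0.  -1.7  0.1] yaw err -0.014 F tool [-0.3 -0.6 -0.6] tau [-0.04 -0.05  0.  ] q6 -2.87 w 0.645 tilt -0.01
[[2.0, 1.8, -0.1, 0.014, 1]]
```

Call:
step_arm:
  targets:
    - [[0, 0, -8, 0, -0.3], [0, 0, -15, 0, -0.3], [0, 0, -30, 0, -0.3], [0, 0, -35, 0, -0.3], [0, 0, -35, 0, -0.3], [0, 0, -20, 0, -0.3], [0, 0, 0, 0, -0.3]]

```text
time_s: 23.9
tool_pos: [0.5772, 0.1811, 0.1837]
eef_rot: [-3.14, 0.002, -0.102]
force: [1.2, -0.4, -1.2]
gripper_width: 0.647
grasp_force: 0.0
```

```bash
python3 q.py
python3 - <<'E'
from h import *
a=load('scene0')['frame'].astype(int);b=snap('scene','sceneF')['frame'].astype(int)
d=(np.abs(a-b).max(2)>45).astype(np.uint8)
n,l,s,c=cv2.connectedComponentsWithStats(d)
for i in range(1,n):
    if s[i,4]>12: print(s[i])
from fit import curve
C=curve(np.load('p.npy'));q=load('sceneF');print(proj(q,C[[0,2,40,75]]).round(0))
# tube shift near spout by template match
t=cv2.cvtColor(load('scene0')['frame'],7)[200:238,240:272];g=cv2.cvtColor(q['frame'],7)
m=cv2.matchTemplate(g[190:248,230:282],t,cv2.TM_CCOEFF_NORMED);print(cv2.minMaxLoc(m))
E
```

```text
23.9 [0.5772 0.1811 0.1837] x [ 0.995 -0.102 -0.002] z [-0.002  0.002 -1.   ] q [ 1.640e-01  3.570e-01  1.400e-01  1.356e+00  2.000e-03 -2.875e+00] 0.6474399368397998 [ 1.2 -0.4 -1.2]
[247   0  25  15 296]
[412   1  15  54 199]
[443   0   6  20  42]
[221   8  24  20 159]
[ 453   11   47  182 3601]
[ 392   15   40  164 2264]
[252  29  10   5  25]
[546  31  14  90 720]
[230  40  33  15 293]
[ 218   56   56   76 2225]
[364  61   9   6  36]
[ 400   61   42  164 2439]
[366  74   6   5  20]
[223 168  29  15 143]
[ 415  183   90   60 2740]
[226 185   5   3  13]
[249 189  18  23 114]
[214 200  22  13 102]
[375 201  16  13  66]
[244 203  12   6  38]
[196 206  63  37 893]
[478 206  13   8  15]
[313 212  16  14 165]
[373 213  22  28 457]
[ 480  213   52  100 2637]
[ 245  214   88   96 2896]
[295 223   6  10  14]
[ 509  222   51  109 1537]
[ 396  246  112  114 5166]
[462 272  20  22 162]
[[245. 185.]
 [262. 198.]
 [264. 205.]
 [247. 214.]]
(-0.1298803687095642, 0.3653362989425659, (20, 14), (10, 10))
```

```bash
python3 -c "
from cell import ctrl
print(ctrl.hand_in())"
```

```text
the job is handed in; nothing more can be done
None
```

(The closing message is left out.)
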